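# Stamp the round tag with the hand punch

## Robot

A 6-joint arm with a two-finger parallel gripper is mounted at the origin on a cart in front of the work surface, level with it; the furniture and walls round the work are solid. World frame = base frame: x ahead of the robot, y to its left, z up, the work surface at z = 0. Lengths are in m, angles in degrees, forces in N, time in s.
With the tool pointing down it reaches from about 0.325 to 0.85 m from the base axis. Payload 15.5 kg.
Tool frame: the origin (TCP) lies on the centre line of the jaws, within the pads' length; the fingertips stand 14 mm ahead of it and the grasp point (between the pads) lies 5 mm behind it; x points along the fingers, y is the direction in which the jaws open and shut, and the axes are right-handed (so a half turn about x gives the same grasp; the last joint's range is limited). The gripper opens to 91 mm and grips with 3 to 60 N. Pads are 32 mm wide; open, the fingers measure 118 mm over their backs; the gripper's body (76 mm by 178 mm) begins 60 mm behind the grasp point.
Start: joints at [-5.472, 28.281, 77.091, -0, 74.628, -5.472], TCP at [0.625, 0, 0.228] pointing down, gripper open.
Joint ranges: [-166.48, 166.48], [-47.26, 123.95], [12.59, 153.08], [-70.14, 250.14], [6.76, 159.57], [-176.63, 176.63]. Speed limits (degrees/s): [108.29, 108.29, 147.25, 172.46, 172.46, 172.46].

## Interface

Orientations are given as [roll, pitch, yaw] about the fixed x, y, z axes, in that order (R = Rz(yaw) Ry(pitch) Rx(roll)).
In Python, from rig import arm gives the robot as it stands. The module is installed in compiled form; this text tells all that it offers.
- The arm moves only by the tool play_rows, never from a script. Its argument "motion" is one flat list of numbers, 7 for each row, row after row: the turn, a rotation vector about the world's x, y, z in units of 180 degrees (1.0 is 180 degrees), then the shift along the world's x, y, z in units of 0.25 m (1.0 is 0.25 m), then the closure, from -1 (fully open) to 1 (shut). A call has 1 to 12 rows; each row shifts and turns the pose as measured when the row begins; what a row does not reach is not made up. A row lasts 1/10 s, in which the tool goes at most 50 mm and 8.59 degrees, less where a joint would pass 70% of its speed; a pose out of reach is approached as far as the arm can. A call with a number of a shift or a turn outside -1 to 1 is refused whole. A call with a gripper value outside its range is refused whole. The fingers move at their own pace and stop on an object; "newtons" is the grip in N (left out, the last holds). Time passes only in rows, so rows that do not move let the fingers close. It gives the time, the measured TCP pose, the force and the opening at its end, in the units of the state.
- arm.get_state(): the state, without advancing time (a new reading comes with each control period).
- arm.grab_frame(name): name is "scene" or "side" or "wrist"; returns a dict with "frame" (400x640x3 uint8, red, green, blue), "camera_matrix" (3x3 intrinsics, pixels), "rvec" (rotation vector, rad) and "tvec" (3), from world to camera coordinates, as OpenCV has them; the wrist camera has in their place "T_tool_cam" (4x4, takes a point from camera to tool coordinates, whose origin is the TCP and whose axes are the tool frame's). Camera axes: x right, y down, z forward; pixel columns grow to the right and rows downward; lengths in m; the calibration is good to about 2 mm. A picture is of the moment at which its call begins: read the wrist's pose just before it. There is no depth.
- arm.sign_off(): hands the job in, once; it reports no verdict.
Trained networks look in the newest picture that a camera, given by its name, has taken for a name from the list of things; names that differ only in an ending like _2 or _b are one class to them, and where a whole thing is asked for, a point or a joint stands for the part that bears it (a point fixed in the world has none). Each returns a list of dicts, best first, with "conf" (0 to 1); they miss things now and then, are a little off and sometimes report something else, mostly with a low value. They report only what shows in the picture. A call takes as long as a camera call. They do not tell look-alikes from the thing itself.
- arm.look_for(query, camera): "box" ([left, top, right, bottom] in pixels, round what is visible of it).
- arm.regions_of(query, camera): "region" (400x640 bool, what is visible of it) and "box" ([left, top, right, bottom] in pixels, round what is visible of it).
- arm.tip_of(query, camera): "at" ([column, row] in pixels: a listed point, or the origin of a listed thing).
The state is a dict: "clock": time; "joint_pos": joint angles; "qd": joint speeds; "joint_efforts": joint torques, N m; "eef_pos": TCP position; "tcp_rot": TCP orientation; "wrist_force": force on the tool from outside, world axes, zero at the start; "ft_torque": the same for the moment, N m; "gripper_width": finger opening in m.
Only numpy, scipy, OpenCV 4.12 (cv2) and the standard library are available. Lean on these libraries where they do the work, as an engineer would, in place of code of your own. Each camera call takes 0.05 s, during which the arm holds its last target.

## Task

Take the steel hand punch out of its grey stand and stamp the round tag: set the die down inside the ring engraved at the tag's centre, press squarely with a steady 12 N or so (never beyond 20 N) for a full second without sliding, then lift straight up, clear of the tag. Put the punch back upright in its stand, fully seated and not dropped; leave the square tag, which is already stamped, and the other things alone.

Things in the scene. Friction and masses are not known exactly. Their poses are not given: they have to be found in the camera images.
- punch: steel hand punch, a round tool 115 mm long, 0.2 to 0.32 kg, standing in the stand. Origin at the centre of its flat 14 mm die face (lower end), z up along the tool. From the face up: shank 16 mm thick to 40 mm, collar 28 mm thick to 46 mm, dark ribbed handle 22 mm thick from 46 to 108 mm (grip here), head 25 mm thick to 115 mm
- punch_stand: grey plastic block 70x70x44 mm, fixed, with one upright 20 mm hole right through its centre (rim chamfered 2 mm). Origin at the centre of its underside. The seated punch hangs by its collar on the block's top, its die face 4 mm above the worktop
- round_tag_holder: fixed round foot 76 mm wide with a sprung 60 mm bed; on it a level ROUND aluminium tag 44 mm wide, a 22 mm ring engraved at its centre. Origin under the foot, directly below the ring's centre. The tag's face is 34 to 46 mm above the origin: its height screw is not measured, find it by touch. The bed gives about 0.2 mm per N (after 1.5 N), 6 mm at most: 12 N sinks it 2 mm
- square_tag_holder: the same holder with a SQUARE 40 mm tag with a group of small raised dots in its ring: already stamped, not to be touched with the punch. Same heights
- stopper: bystander: red-brown tapered rubber stopper, 26 mm wide, 28 mm tall, between stand and holders
- marker: bystander: marker pen lying near the front edge, 134 mm long, 16 mm thick
- timer: bystander: small white bench timer, 62x66x20 mm
There are look-alikes about, which are no part of the job. Of the things that look like the punch, the smallest one is meant.

How it is judged:
By the outcome, as a careful person would: the job done as asked, in the order asked, and still so for the second after the job is handed in, with the robot touching nothing.
It also fails if it takes over 61 s, if anything falls off the work surface, if the arm or the gripper's body presses on something with over 40 N, if the wrist force passes 120 N, or if a joint passes its speed limit or range.

## Working session

There is one attempt and no reset: what is moved stays moved. The work goes in short steps, Python scripts to look and compute and a tool call to move; the robot and the scene stay as the last step left them, time stands still between calls to the robot, and variables do not carry over. Pictures are saved under pics/ and viewed, and the job is handed in when it is done.

Besides the shell and the picture viewer there is one more tool, called after "Request:" by a JSON object that holds its "fn" and its "kwargs", one argument or row to a line. play_rows: Moves the arm, as the interface text tells. Shifts and turns lie within -1 to 1; 1 stands for 0.25 m of shift or 180 degrees of turn. Its arguments: {"type":"object","properties":{"motion":{"type":"array"},"newtons":{"type":"number"}},"required":["motion"]}

```bash
mkdir -p pics; cat > h.py <<'E'
import numpy as np, cv2
from rig import arm
def grab(n,save=None):
    s=arm.get_state(); f=arm.grab_frame(n)
    if save: cv2.imwrite('pics/'+save,f['frame'][:,:,::-1])
    return s,f
def cam(n,s,f):
    K=np.array(f['camera_matrix'])
    if 'rvec' in f:
        R=cv2.Rodrigues(np.array(f['rvec'],float))[0]; t=np.array(f['tvec'],float).ravel()
        return K,R,t
    from scipy.spatial.transform import Rotation as Ro
    T=np.eye(4);T[:3,:3]=Ro.from_euler('xyz',s['tcp_rot'],degrees=True).as_matrix();T[:3,3]=s['eef_pos']
    M=np.linalg.inv(T@np.array(f['T_tool_cam']))
    return K,M[:3,:3],M[:3,3]
def proj(c,p):
    K,R,t=c; q=K@(R@np.array(p,float)+t); return q[:2]/q[2]
def atz(c,uv,z):
    K,R,t=c; d=R.T@np.linalg.solve(K,[uv[0],uv[1],1]); o=-R.T@t
    return o+d*(z-o[2])/d[2]
E
python3 - <<'E'
from h import *
print(arm.get_state())
for n in ['scene','side','wrist']:
    s,f=grab(n,n+'0.png'); c=cam(n,s,f)
    print(n,'cam at',(-c[1].T@c[2]).round(3),'dir',c[1][2].round(2))
    for q,z in [('punch',.004),('punch_stand',0),('round_tag_holder',0),('square_tag_holder',0),('stopper',0),('marker',.008),('timer',0)]:
        for r in arm.tip_of(q,n)[:4]: print(' ',q,round(r['conf'],2),np.round(r['at'],1),atz(c,r['at'],z).round(3))
        for r in arm.look_for(q,n)[:4]: print('    box',q,round(r['conf'],2),np.round(r['box']))
print(arm.get_state()['clock'])
E
```

```text
{'clock': 0.0, 'joint_pos': array([-5.47034776e+00,  2.83181800e+01,  7.71261232e+01,  1.27689124e-03,
        7.46262294e+01, -5.47237246e+00]), 'qd': array([ 0.01261539,  0.03319562,  0.11582965, -0.0237757 ,  0.00198076,
        0.01877649]), 'joint_efforts': array([-1.07322368e-03, -8.78814626e+01, -3.81857479e+01,  7.05250050e-02,
        5.33505273e-02, -1.50444166e-04]), 'eef_pos': array([6.24658419e-01, 5.84860908e-05, 2.27308434e-01]), 'tcp_rot': array([-96.47207397,  89.92945671, 173.52961144]), 'wrist_force': array([-0.47387581,  0.21236085, -0.88322757]), 'ft_torque': array([-0.02457144, -0.06165724, -0.05080595]), 'gripper_width': 0.09084920670871921}
scene cam at [ 0.023 -0.635  0.536] dir [ 0.52  0.66 -0.54]
  punch 0.63 [410.5 326.3] [ 0.441 -0.311  0.004]
  punch 0.57 [391.8 260.2] [ 0.533 -0.177  0.004]
    box punch 0.97 [355. 232. 371. 276.]
    box punch 0.91 [402. 232. 437. 332.]
    box punch 0.61 [386. 178. 408. 267.]
  punch_stand 0.87 [362.1 289.3] [ 0.441 -0.2    0.   ]
  punch_stand 0.5 [397.1 222.1] [ 0.635 -0.089  0.   ]
    box punch_stand 0.58 [332. 25
[... 1532 characters left out ...]
.74 [250.4 304.2] [ 0.535 -0.177  0.004]
    box punch 0.91 [217. 303. 251. 348.]
    box punch_stand 0.53 [201. 336. 208. 347.]
  round_tag_holder 0.75 [190.7   8.6] [0.491 0.183 0.   ]
    box round_tag_holder 0.86 [146.   0. 228.  45.]
  square_tag_holder 0.68 [191.7   7.5] [0.492 0.184 0.   ]
  square_tag_holder 0.65 [215.5 144.4] [0.505 0.039 0.   ]
    box square_tag_holder 0.87 [176. 110. 246. 177.]
    box square_tag_holder 0.31 [ 63.  15. 116. 144.]
  stopper 0.71 [170.9 254.1] [ 0.434 -0.104  0.   ]
    box stopper 0.91 [157. 247. 177. 272.]
  marker 0.78 [96.9 83.2] [0.381 0.107 0.008]
    box marker 0.77 [ 62.  15. 115. 141.]
  timer 0.88 [322.5 245.4] [ 0.634 -0.092  0.   ]
2.25
```

View pics/scene0.png

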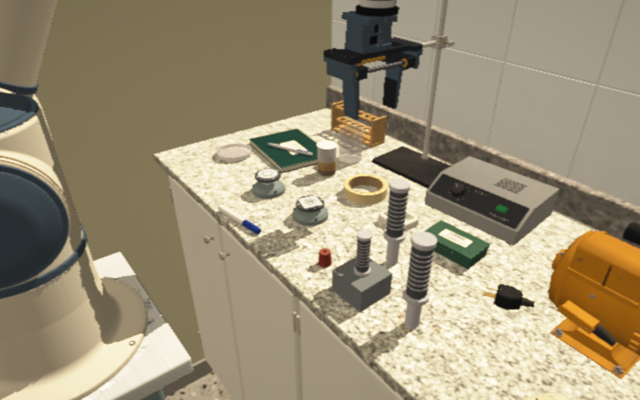

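View pics/side0.png

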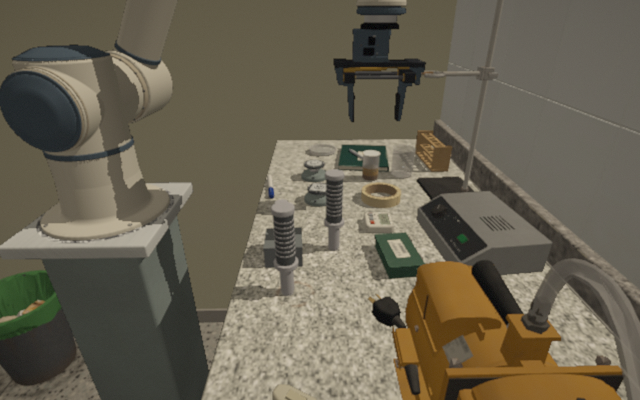

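View pics/wrist0.png

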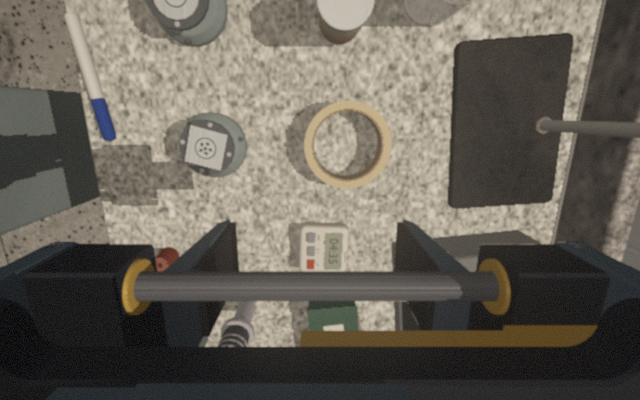

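The punch is the short one in the stand (scene ~[363,254]). The two taller ones, at ~[420,280] and [397,225], stand free and are look-alikes. The square tag is the nearer holder (wrist [206,147]) and the round one is beyond it (wrist [182,8]). Next I'll get the look-alikes' heights and the tool axes.

```bash
python3 - <<'E'
from h import *
from scipy.spatial.transform import Rotation as Ro
s,f=grab('side'); c=cam('side',s,f)
for b,top in (((.445,-.304),(285,203)),((.533,-.181),(334,171))):
    for z in (.13,.15,.17,.19,.21): print(b,z,proj(c,(*b,z)).round())
s2,f2=grab('scene'); c2=cam('scene',s2,f2)
for b in ((.445,-.304),(.533,-.181)):
    for z in (.13,.15,.17,.19,.21): print(b,z,proj(c2,(*b,z)).round())
print(Ro.from_euler('xyz',s['tcp_rot'],degrees=True).as_matrix().round(3))
for z in (.0,.044,.05,.119): print(z,proj(c2,(.441,-.193,z)).round(),proj(c,(.441,-.193,z)).round())
E
```

```text
(0.445, -0.304) 0.13 [282. 226.]
(0.445, -0.304) 0.15 [281. 214.]
(0.445, -0.304) 0.17 [280. 203.]
(0.445, -0.304) 0.19 [280. 191.]
(0.445, -0.304) 0.21 [279. 178.]
(0.533, -0.181) 0.13 [335. 191.]
(0.533, -0.181) 0.15 [335. 181.]
(0.533, -0.181) 0.17 [335. 171.]
(0.533, -0.181) 0.19 [335. 160.]
(0.533, -0.181) 0.21 [335. 149.]
(0.445, -0.304) 0.13 [418. 258.]
(0.445, -0.304) 0.15 [420. 246.]
(0.445, -0.304) 0.17 [421. 235.]
(0.445, -0.304) 0.19 [423. 222.]
(0.445, -0.304) 0.21 [425. 210.]
(0.533, -0.181) 0.13 [400. 202.]
(0.533, -0.181) 0.15 [401. 192.]
(0.533, -0.181) 0.17 [402. 181.]
(0.533, -0.181) 0.19 [403. 170.]
(0.533, -0.181) 0.21 [404. 159.]
[[-0.  1.  0.]
 [ 0.  0. -1.]
 [-1. -0. -0.]]
0.0 [360. 287.] [288. 254.]
0.044 [361. 267.] [286. 235.]
0.05 [361. 264.] [286. 232.]
0.119 [363. 230.] [285. 200.]
```

```bash
python3 - <<'E'
import cv2
a=cv2.imread('pics/scene0.png')[170:345,310:450]
cv2.imwrite('pics/sc0.png',cv2.resize(a,None,fx=3.4,fy=3.4,interpolation=cv2.INTER_CUBIC))
E
```

```text
(no output)
```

View pics/sc0.png

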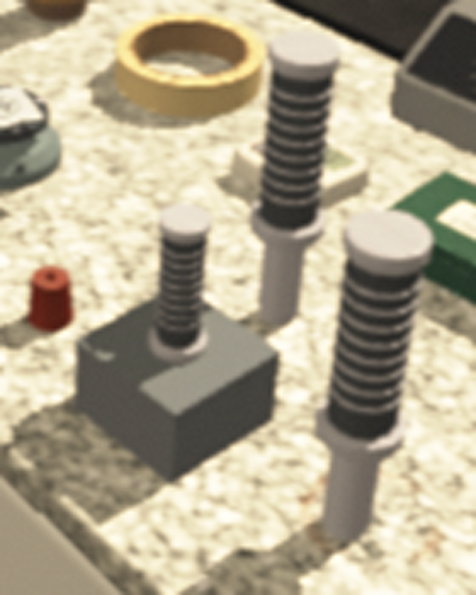

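Request:
{"fn": "play_rows", "kwargs": {
  "motion": [0, 0, 0, -0.04, -0.05, 0.02, -1, 0, 0, 0, -0.074, -0.104, 0.01, -1, 0, 0, 0, -0.074, -0.104, 0.01, -1, 0, 0, 0, -0.074, -0.104, 0.01, -1, 0, 0, 0, -0.074, -0.104, 0.01, -1, 0, 0, 0, -0.074, -0.104, 0.01, -1, 0, 0, 0, -0.074, -0.104, 0.01, -1, 0, 0, 0, -0.074, -0.104, 0.01, -1, 0, 0, 0, -0.074, -0.104, 0.01, -1, 0, 0, 0, -0.074, -0.104, 0.01, -1, 0, 0, 0, -0.04, -0.05, 0, -1, 0, 0, 0, 0, 0, 0, -1]
}}

```text
clock: 3.55
eef_pos: [0.4232, -0.272, 0.2599]
tcp_rot: [29.0, 89.8, -61.0]
wrist_force: [-0.1, -0.3, -0.3]
gripper_width: 0.0911
```

```bash
python3 - <<'E'
from h import *
s,f=grab('wrist','w1.png'); c=cam('wrist',s,f)
print(s['eef_pos'],s['tcp_rot'],-c[1].T@c[2])
for r in arm.tip_of('punch','wrist'): print(r, atz(c,r['at'],.004))
for r in arm.tip_of('punch_stand','wrist'): print(r, atz(c,r['at'],0))
for q in('punch','punch_stand'):
  for r in arm.look_for(q,'wrist'): print(q,r)
for z in (0,.05,.119): print(proj(c,(.441,-.193,z)))
E
```

```text
[ 0.42322721 -0.27198622  0.25985285] [ 28.95039829  89.75150229 -61.03544028] [ 0.42281506 -0.19630026  0.41634991]
{'at': [325.3, 114.1], 'conf': 0.85} [ 0.43573214 -0.19959587  0.004     ]
{'at': [403.0, 95.1], 'conf': 0.73} [ 0.53130518 -0.17716527  0.004     ]
{'at': [332.9, 198.9], 'conf': 0.68} [ 0.44665863 -0.3095553   0.004     ]
{'at': [324.8, 116.8], 'conf': 0.84} [ 0.43524613 -0.20292177  0.        ]
{'at': [321.9, 33.2], 'conf': 0.57} [ 0.4312364  -0.10726818  0.        ]
punch {'box': [310.2, 104.8, 344.0, 133.8], 'conf': 0.97}
punch {'box': [317.8, 188.9, 364.4, 265.8], 'conf': 0.92}
punch {'box': [396.6, 61.3, 481.6, 112.6], 'conf': 0.82}
punch {'box': [313.9, 17.1, 332.4, 43.0], 'conf': 0.23}
punch_stand {'box': [293.5, 83.7, 357.7, 148.7], 'conf': 0.74}
[329.4259353  108.62593967]
[331.40483575 108.24955912]
[335.23187732 107.52166803]
```

View pics/w1.png

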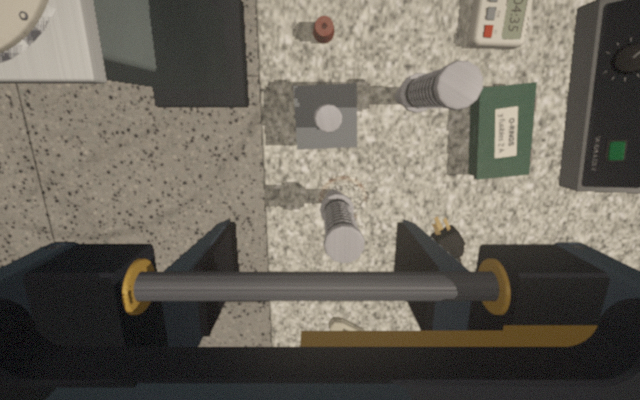

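```bash
cat >> h.py <<'E'
E
python3 - <<'E'
from h import *
im=cv2.imread('pics/w1.png'); s=arm.get_state()
a=cv2.resize(im[75:160,285:385],None,fx=6,fy=6,interpolation=cv2.INTER_CUBIC); cv2.imwrite('pics/w1c.png',a)
g=cv2.cvtColor(im,cv2.COLOR_BGR2GRAY)
m=(g[100:140,308:350]>120).astype('uint8')
n,l,st,ce=cv2.connectedComponentsWithStats(m)
for i in range(1,n):
  if st[i,4]>30: print(st[i]+[308,100,0,0,0],ce[i]+[308,100])
s,f=grab('wrist'); c=cam('wrist',s,f)
for uv in [(328.5,118)]+[tuple(ce[i]+[308,100]) for i in range(1,n) if st[i,4]>200]: print(uv,atz(c,uv,.119))
for uv in [(293.5,83.7),(357.7,83.7),(357.7,148.7),(293.5,148.7)]: print(atz(c,uv,.044))
E
```

```text
[ 308  104   42   36 1220] [330.82540984 123.59672131]
(328.5, 118) [ 0.43686321 -0.1996438   0.119     ]
(np.float64(330.82540983606555), np.float64(123.5967213114754)) [ 0.43903575 -0.20455527  0.119     ]
[ 0.40098628 -0.16459179  0.044     ]
[ 0.47163875 -0.16444005  0.044     ]
[ 0.47429675 -0.23546728  0.044     ]
[ 0.39976425 -0.23558383  0.044     ]
```

View pics/w1c.png

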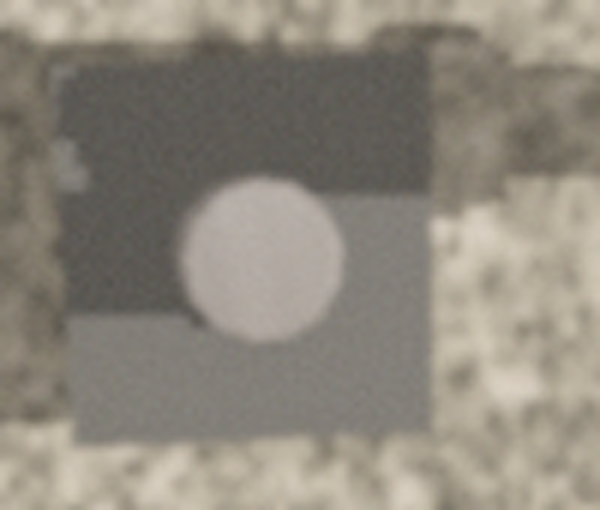

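Request:
{"fn": "play_rows", "kwargs": {
  "motion": [0, 0, -0.037, 0.009, 0.048, 0, -1, 0, 0, -0.037, 0.009, 0.048, 0, -1, 0, 0, -0.037, 0.009, 0.048, 0, -1, 0, 0, -0.037, 0.009, 0.048, 0, -1, 0, 0, -0.037, 0.009, 0.048, -0.05, -1, 0, 0, -0.02, 0.009, 0.03, -0.05, -1, 0, 0, -0.01, 0, 0, -0.04, -1, 0, 0, 0, 0, 0, 0, -1]
}}

```text
clock: 4.65
eef_pos: [0.4423, -0.1945, 0.2231]
tcp_rot: [38.0, 89.8, -91.6]
wrist_force: [-0.1, 0.1, 0.6]
gripper_width: 0.0912
```

```bash
cat > st.py <<'E'
from h import *
from scipy.spatial.transform import Rotation as Ro
def show(target=None,ang=-40):
    s=arm.get_state(); R=Ro.from_euler('xyz',s['tcp_rot'],degrees=True).as_matrix()
    print(s['clock'],'p',s['eef_pos'].round(4),'w',round(s['gripper_width'],4),'F',s['wrist_force'].round(2),'T',s['ft_torque'].round(2))
    a=np.degrees(np.arctan2(R[1,1],R[0,1])); print('jaw',round(a,2),'xaxis',R[:,0].round(4))
    D=Ro.from_euler('z',ang,degrees=True).as_matrix()@np.array([[0,1,0],[0,0,-1],[-1,0,0]])
    rv=Ro.from_matrix(D@R.T).as_rotvec()/np.pi
    print('turn units',rv.round(4), 'shift' , None if target is None else ((np.array(target)-s['eef_pos'])/.25).round(4), 'j',s['joint_pos'].round(1))
    return s,R
E
python3 -c "
from st import *
show((.437,-.2,.2))"
```

```text
4.65 p [ 0.4423 -0.1945  0.2231] w 0.0912 F [-0.07  0.08  0.61] T [-0.01  0.03  0.  ]
jaw -39.54 xaxis [-1.0e-04 -3.4e-03 -1.0e+00]
turn units [ 0.0011 -0.     -0.0025] shift [-0.0212 -0.022  -0.0924] j [-30.7  17.2  97.   -0.2  65.7   8.9]
```

Request:
{"fn": "play_rows", "kwargs": {
  "motion": [0.001, 0, -0.0025, -0.018, -0.018, -0.06, -1, 0, 0, 0, -0.003, -0.004, -0.06, -1, 0, 0, 0, 0, 0, -0.06, -1, 0, 0, 0, 0, 0, 0, -1, 0, 0, 0, 0, 0, 0, -1]
}}

```text
clock: 5.15
eef_pos: [0.439, -0.1992, 0.1791]
tcp_rot: [98.1, 89.9, -31.4]
wrist_force: [0.1, 0.9, 0.2]
gripper_width: 0.0914
```

```bash
python3 -c "
from st import *
show((.437,-.2,.08))
s,f=grab('wrist','w2.png'); c=cam('wrist',s,f)
print(proj(c,(.437,-.2,.119)))
s,f=grab('side','s2.png'); s,f=grab('scene','c2.png')
"
```

```text
5.15 p [ 0.439  -0.1992  0.1791] w 0.0914 F [0.1  0.86 0.21] T [-0.04  0.11 -0.01]
jaw -39.48 xaxis [ 0.0021 -0.0013 -1.    ]
turn units [ 0.0004  0.0007 -0.0029] shift [-0.0082 -0.003  -0.3965] j [-31.5  20.4 100.4   0.   59.    8. ]
[313.85071404 223.72689223]
```

View pics/w2.png

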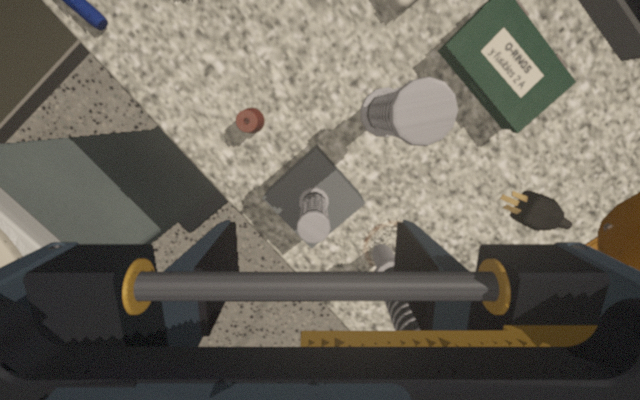

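View pics/c2.png

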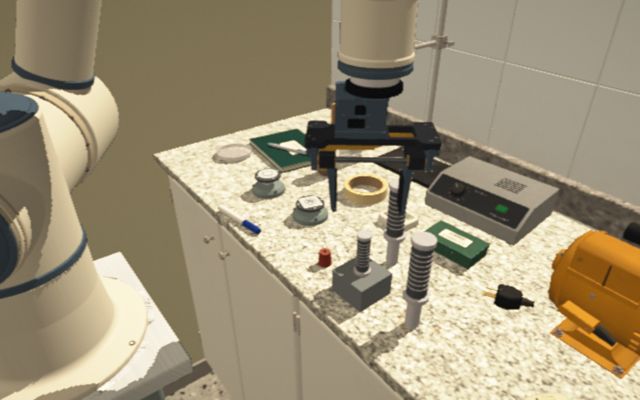

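Wrist view: the punch head is at (313,224), within a pixel of the prediction, and centred between the fingers. Descending now.

Request:
{"fn": "play_rows", "kwargs": {
  "motion": [0, 0.0007, -0.003, -0.008, -0.003, -0.06, -1, 0, 0, 0, 0, 0, -0.08, -1, 0, 0, 0, 0, 0, -0.08, -1, 0, 0, 0, 0, 0, -0.08, -1, 0, 0, 0, 0, 0, -0.06, -1, 0, 0, 0, 0, 0, -0.02, -1, 0, 0, 0, 0, 0, 0, -1, 0, 0, 0, 0, 0, 0, -1]
}}

```text
clock: 6.1
eef_pos: [0.4409, -0.2021, 0.0869]
tcp_rot: [92.8, 89.3, -37.2]
wrist_force: [0.3, 0.0, 0.8]
gripper_width: 0.0912
```

```bash
python3 -c "
from st import *
show((.437,-.2,.08))
s,f=grab('side','s3.png'); s,f=grab('scene','c3.png')
a=cv2.imread('pics/s3.png')[100:300,200:420];b=cv2.imread('pics/c3.png')[130:330,290:490]
cv2.imwrite('pics/sc3.png',cv2.resize(np.hstack([a,b]),None,fx=1.9,fy=1.9))
"
```

```text
6.1 p [ 0.4409 -0.2021  0.0869] w 0.0912 F [0.27 0.01 0.77] T [0.01 0.07 0.07]
jaw -39.97 xaxis [ 0.0098 -0.0074 -0.9999]
turn units [ 0.0024  0.0031 -0.0001] shift [-0.0155  0.0085 -0.0276] j [-3.16e+01  2.88e+01  1.06e+02 -1.00e-01  4.46e+01  8.40e+00]
```

View pics/sc3.png

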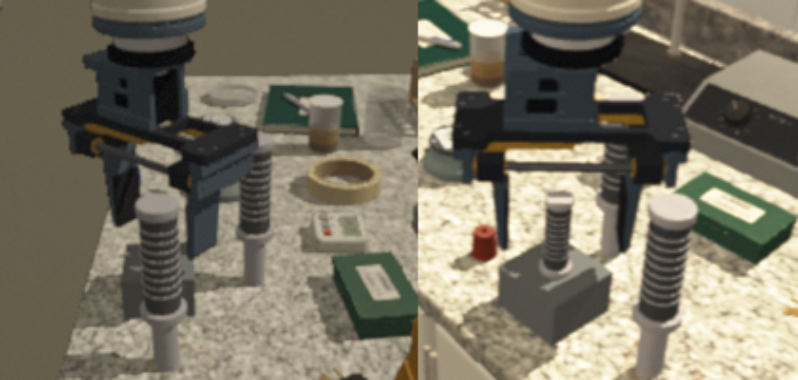

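Request:
{"fn": "play_rows", "kwargs": {
  "motion": [0.0024, 0.0031, 0, -0.0155, 0.0085, -0.02, -1, 0, 0, 0, 0, 0, 0, -1, 0, 0, 0, 0, 0, 0, -1]
}}

```text
clock: 6.5
eef_pos: [0.4373, -0.2002, 0.0828]
tcp_rot: [106.6, 89.9, -23.3]
wrist_force: [-0.2, -0.0, -0.4]
gripper_width: 0.0914
```

```bash
python3 -c "
from st import *
show((.437,-.2,.08))
"
```

```text
6.5 p [ 0.4373 -0.2002  0.0828] w 0.0914 F [-0.2  -0.02 -0.38] T [-0.04  0.06 -0.02]
jaw -39.97 xaxis [ 1.4e-03 -6.0e-04 -1.0e+00]
turn units [ 0.0002  0.0004 -0.0002] shift [-0.0012  0.0009 -0.0114] j [-31.7  29.1 106.2   0.   44.5   8.2]
```

Request:
{"fn": "play_rows", "kwargs": {
  "motion": [0, 0, 0, 0, 0, 0, 0.3, 0, 0, 0, 0, 0, 0, 0.4, 0, 0, 0, 0, 0, 0, 0.5, 0, 0, 0, 0, 0, 0, 1, 0, 0, 0, 0, 0, 0, 1, 0, 0, 0, 0, 0, 0, 1, 0, 0, 0, 0, 0, 0, 1, 0, 0, 0, 0, 0, 0, 1],
  "newtons": 45
}}

```text
clock: 7.3
eef_pos: [0.4374, -0.2003, 0.083]
tcp_rot: [105.2, 89.9, -24.7]
wrist_force: [-0.2, 0.4, -0.7]
gripper_width: 0.03
```

```bash
python3 -c "
from st import *
show((.437,-.2,.08))
"
```

```text
7.3 p [ 0.4374 -0.2003  0.083 ] w 0.03 F [-0.16  0.4  -0.68] T [-0.06  0.03 -0.02]
jaw -39.97 xaxis [ 1.6e-03 -7.0e-04 -1.0e+00]
turn units [ 0.0002  0.0005 -0.0002] shift [-0.0016  0.001  -0.0121] j [-31.7  29.1 106.2   0.   44.6   8.2]
```

Request:
{"fn": "play_rows", "kwargs": {
  "motion": [0, 0, 0, 0, 0, 0, 1, 0, 0, 0, 0, 0, 0, 1, 0, 0, 0, 0, 0, 0, 1, 0, 0, 0, 0, 0, 0, 1]
}}

```text
clock: 7.7
eef_pos: [0.4373, -0.2002, 0.083]
tcp_rot: [107.4, 89.9, -22.6]
wrist_force: [0.3, 1.8, -0.6]
gripper_width: 0.0225
```

```bash
python3 -c "
from st import *
show((.437,-.2,.08))
"
```

```text
7.7 p [ 0.4373 -0.2002  0.083 ] w 0.0225 F [ 0.26  1.77 -0.63] T [ 0.01  0.07 -0.03]
jaw -39.97 xaxis [ 1.4e-03 -6.0e-04 -1.0e+00]
turn units [ 0.0002  0.0004 -0.0002] shift [-0.0011  0.0007 -0.0121] j [-31.7  29.1 106.2   0.   44.6   8.2]
```

Request:
{"fn": "play_rows", "kwargs": {
  "motion": [0, 0, 0, 0, 0, 0.02, 1, 0, 0, 0, 0, 0, 0.03, 1, 0, 0, 0, 0, 0, 0.04, 1, 0, 0, 0, 0, 0, 0.05, 1, 0, 0, 0, 0, 0, 0.05, 1, 0, 0, 0, 0, 0, 0.05, 1, 0, 0, 0, 0, 0, 0.06, 1, 0, 0, 0, 0, 0, 0.06, 1, 0, 0, 0, 0, 0, 0.06, 1, 0, 0, 0, 0, 0, 0.03, 1, 0, 0, 0, 0, 0, 0, 1]
}}

```text
clock: 8.8
eef_pos: [0.4365, -0.1997, 0.2067]
tcp_rot: [101.3, 89.8, -28.6]
wrist_force: [-0.5, -0.7, -3.0]
gripper_width: 0.0231
```

```bash
python3 -c "
from st import *
show((.437,.12,.20))
s,f=grab('side','s4.png'); s,f=grab('scene','c4.png')
a=cv2.imread('pics/s4.png')[50:300,200:420];b=cv2.imread('pics/c4.png')[80:330,280:500]
cv2.imwrite('pics/sc4.png',cv2.resize(np.hstack([a,b]),None,fx=1.8,fy=1.8))
"
```

```text
8.8 p [ 0.4365 -0.1997  0.2067] w 0.0231 F [-0.53 -0.73 -2.97] T [ 0.    0.08 -0.01]
jaw -39.97 xaxis [ 0.0036 -0.002  -1.    ]
turn units [ 0.0006  0.0011 -0.0001] shift [ 0.002   1.2788 -0.0267] j [-31.7  18.1  98.8   0.   62.9   8.2]
```

View pics/sc4.png

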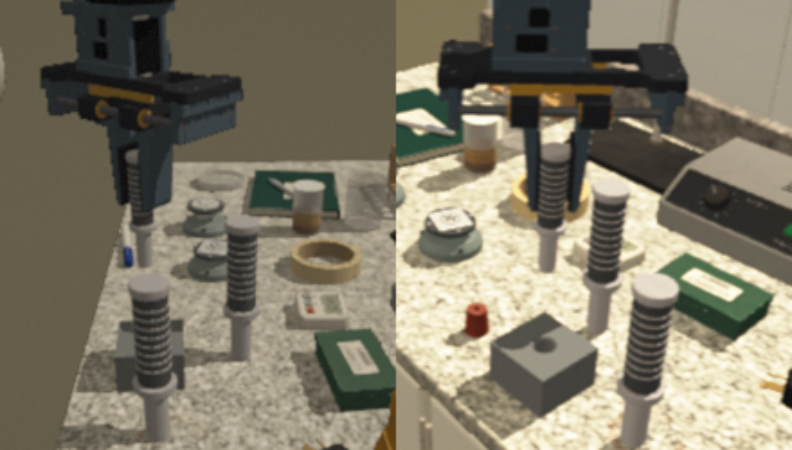

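Request:
{"fn": "play_rows", "kwargs": {
  "motion": [0.0006, 0.001, 0, 0, 0.05, 0, 1, 0, 0, 0, 0, 0.1, 0, 1, 0, 0, 0, 0, 0.14, 0, 1, 0, 0, 0, 0, 0.14, 0, 1, 0, 0, 0, 0, 0.14, 0, 1, 0, 0, 0, 0, 0.14, 0, 1, 0, 0, 0, 0, 0.14, 0, 1, 0, 0, 0, 0, 0.14, 0, 1, 0, 0, 0, 0, 0.1, 0, 1, 0, 0, 0, 0, 0.06, 0, 1, 0, 0, 0, 0, 0, 0, 1, 0, 0, 0, 0, 0, 0, 1]
}}

```text
clock: 10.1
eef_pos: [0.4268, 0.1055, 0.1978]
tcp_rot: [-63.4, 89.0, 166.6]
wrist_force: [0.2, -0.5, -2.0]
gripper_width: 0.0229
```

```bash
python3 -c "
from st import *
show((.437,.12,.20))
s,f=grab('wrist','w5.png'); c=cam('wrist',s,f)
for q in ('round_tag_holder','square_tag_holder'):
  for r in arm.tip_of(q,'wrist'): print(q,r,atz(c,r['at'],0),atz(c,r['at'],.04))
"
```

```text
10.1 p [0.4268 0.1055 0.1978] w 0.0229 F [ 0.18 -0.49 -2.  ] T [-0.03  0.04 -0.02]
jaw -40.02 xaxis [-0.0174  0.0042 -0.9998]
turn units [-0.0013 -0.0055  0.0001] shift [0.0409 0.0579 0.0088] j [  5.8  16.2 103.7   0.4  61.2  45.7]
```

View pics/w5.png

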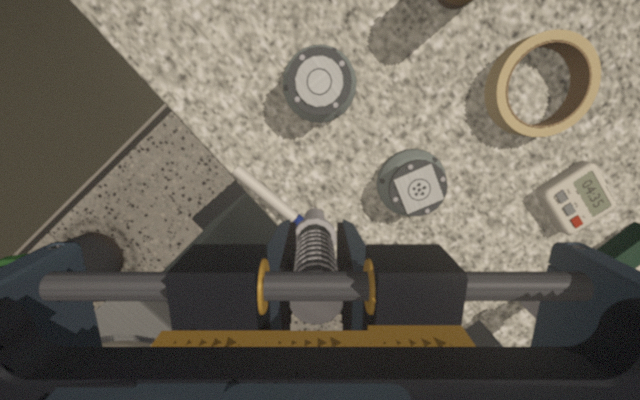

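The round tag is at (319,81) with its ring showing, and the square tag with dots is at (418,188). The punch is held straight.

```bash
python3 -c "
from st import *
s,f=grab('wrist'); c=cam('wrist',s,f)
print((-c[1].T@c[2]).round(4))
im=f['frame'][:,:,::-1].copy()
cv2.imwrite('pics/w5c.png',cv2.resize(im[40:125,275:365],None,fx=6,fy=6,interpolation=cv2.INTER_CUBIC))
for z in (.034,.04,.046): print(atz(c,(319,81),z).round(4), atz(c,(419.5,188.5),z).round(4))
for q in ('round_tag_holder','square_tag_holder'):
  for r in arm.look_for(q,'wrist')+arm.tip_of(q,'wrist'): print(q,r)
"
```

```text
[0.4785 0.1613 0.3543]
[0.4943 0.1829 0.034 ] [0.5063 0.0363 0.034 ]
[0.494  0.1824 0.04  ] [0.5058 0.0387 0.04  ]
[0.4937 0.182  0.046 ] [0.5053 0.041  0.046 ]
round_tag_holder {'box': [279.5, 45.0, 354.3, 121.6], 'conf': 0.64}
round_tag_holder {'at': [316.4, 85.1], 'conf': 0.87}
square_tag_holder {'box': [375.6, 145.7, 448.8, 217.6], 'conf': 0.9}
square_tag_holder {'box': [279.4, 43.1, 357.5, 122.6], 'conf': 0.17}
square_tag_holder {'at': [408.4, 179.3], 'conf': 0.65}
```

View pics/w5c.png

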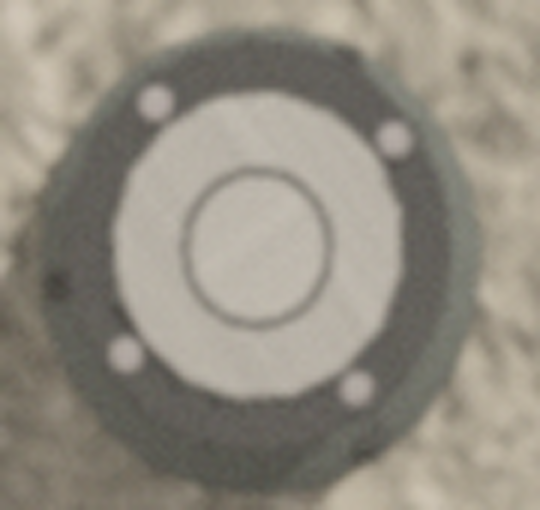

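Request:
{"fn": "play_rows", "kwargs": {
  "motion": [-0.0013, -0.005, 0, 0.03, 0.035, 0.02, 1, 0, 0, 0, 0.055, 0.063, 0, 1, 0, 0, 0, 0.055, 0.063, -0.02, 1, 0, 0, 0, 0.055, 0.063, -0.04, 1, 0, 0, 0, 0.04, 0.05, -0.04, 1, 0, 0, 0, 0.02, 0.025, -0.03, 1, 0, 0, 0, 0, 0, 0, 1, 0, 0, 0, 0, 0, 0, 1]
}}

```text
clock: 11.3
eef_pos: [0.4966, 0.1848, 0.1726]
tcp_rot: [133.0, 89.5, 2.7]
wrist_force: [-0.6, -0.0, -2.3]
gripper_width: 0.023
```

```bash
python3 -c "
from st import *
show((.4933,.1826,.14))
"
```

```text
11.3 p [0.4966 0.1848 0.1726] w 0.023 F [-0.65 -0.02 -2.31] T [-0.02  0.05 -0.02]
jaw -40.3 xaxis [ 8.6e-03  4.0e-04 -1.0e+00]
turn units [-0.0001  0.0027  0.0016] shift [-0.0133 -0.009  -0.1304] j [14.  24.2 94.8 -0.1 60.5 54.4]
```

Request:
{"fn": "play_rows", "kwargs": {
  "motion": [0, 0.0027, 0.0016, -0.0133, -0.009, -0.03, 1, 0, 0, 0, 0, 0, -0.03, 1, 0, 0, 0, 0, 0, -0.03, 1, 0, 0, 0, 0, 0, -0.015, 1, 0, 0, 0, 0, 0, 0, 1, 0, 0, 0, 0, 0, 0, 1]
}}

```text
clock: 11.9
eef_pos: [0.4919, 0.1807, 0.1449]
tcp_rot: [-63.1, 90.0, 166.9]
wrist_force: [1.0, -0.5, -2.6]
gripper_width: 0.0229
```

```bash
python3 -c "
from st import *
show((.4933,.1826,.14))
s,f=grab('side','s6.png'); s,f=grab('scene','c6.png')
a=cv2.imread('pics/s6.png')[60:230,230:390];b=cv2.imread('pics/c6.png')[60:230,200:360]
cv2.imwrite('pics/sc6.png',cv2.resize(np.hstack([a,b]),None,fx=2.45,fy=2.45))
s,f=grab('wrist','w6.png')
"
```

```text
11.9 p [0.4919 0.1807 0.1449] w 0.0229 F [ 1.01 -0.52 -2.6 ] T [-0.05 -0.03  0.06]
jaw -40.08 xaxis [-7.e-04  2.e-04 -1.e+00]
turn units [-0.0001 -0.0002  0.0005] shift [ 0.0056  0.0077 -0.0196] j [13.6 26.2 96.9  0.  56.9 53.7]
```

View pics/sc6.png

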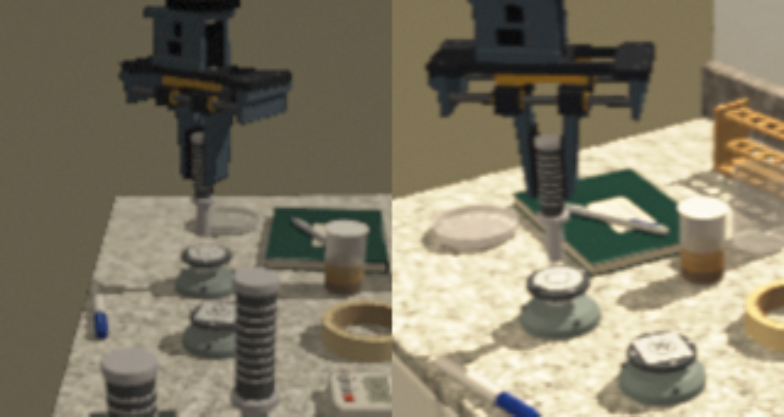

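View pics/w6.png

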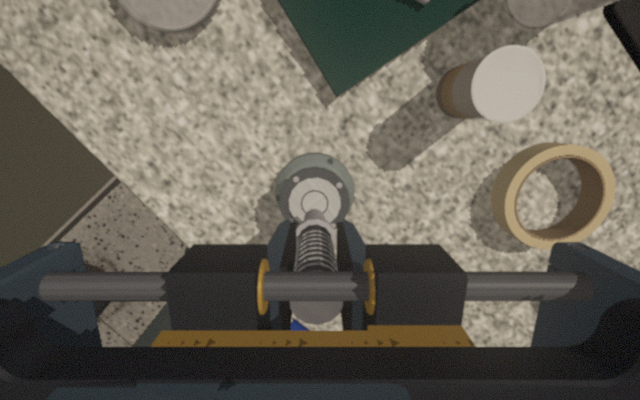

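```bash
python3 -c "
from st import *
from scipy.optimize import least_squares as L
obs=[]
for n in ('scene','side','wrist'):
  s,f=grab(n); c=cam(n,s,f); obs.append(c)
  print(n,[proj(c,(.4933,.1826,z)).round(1) for z in (.034,.040,.046)], 'face',proj(c,np.array(s['eef_pos'])-[0,0,.079]).round(1))
  im=f['frame'][:,:,::-1]
  u,v=proj(c,(.4933,.1826,.04)).astype(int)
  cv2.imwrite('pics/z7%s.png'%n,cv2.resize(im[v-30:v+30,u-30:u+30],(480,480),interpolation=cv2.INTER_CUBIC)); print(u,v)
a=np.hstack([cv2.resize(cv2.imread('pics/z7%s.png'%n),(266,266)) for n in ('scene','side','wrist')]); cv2.imwrite('pics/z7.png',a)
"
```

```text
scene [array([268. , 177.7]), array([267.8, 175.3]), array([267.6, 172.9])] face [267.  165.3]
267 175
side [array([313.9, 166.4]), array([313.9, 164.4]), array([313.9, 162.4])] face [313.4 155.8]
313 164
wrist [array([315.3, 199.7]), array([315.3, 201.6]), array([315.3, 203.5])] face [315.6 213.3]
315 201
```

View pics/z7.png

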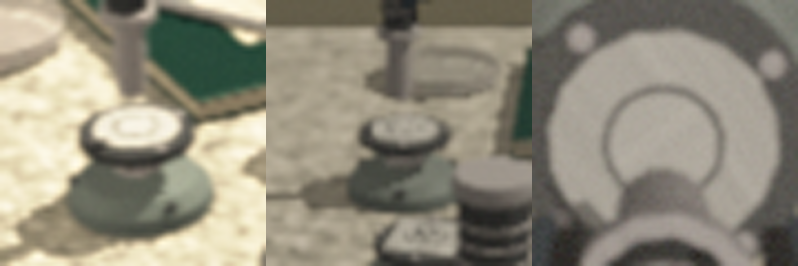

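Request:
{"fn": "play_rows", "kwargs": {
  "motion": [0, 0, 0, 0.0056, 0.0077, -0.02, 1, 0, 0, 0, 0, 0, -0.02, 1, 0, 0, 0, 0, 0, -0.016, 1, 0, 0, 0, 0, 0, 0, 1, 0, 0, 0, 0, 0, 0, 1]
}}

```text
clock: 12.7
eef_pos: [0.4936, 0.183, 0.1298]
tcp_rot: [-119.6, 90.0, 110.3]
wrist_force: [1.2, -0.8, -2.3]
gripper_width: 0.0229
```

```bash
python3 -c "
from st import *
show((.4933,.1826,.125))
"
```

```text
12.7 p [0.4936 0.183  0.1298] w 0.0229 F [ 1.2  -0.81 -2.32] T [ 0.03  0.03 -0.01]
jaw -40.06 xaxis [-1.e-04  3.e-04 -1.e+00]
turn units [-0.0001 -0.      0.0003] shift [-0.0011 -0.0017 -0.0192] j [13.8 27.6 97.5  0.  55.  53.9]
```

Request:
{"fn": "play_rows", "kwargs": {
  "motion": [0, 0, 0, -0.001, -0.0015, -0.006, 1, 0, 0, 0, 0, 0, -0.006, 1, 0, 0, 0, 0, 0, 0, 1, 0, 0, 0, 0, 0, 0, 1]
}}

```text
clock: 13.1
eef_pos: [0.4934, 0.1826, 0.1267]
tcp_rot: [-159.5, 90.0, 70.4]
wrist_force: [0.1, 0.1, -2.8]
gripper_width: 0.0234
```

```bash
python3 -c "
from st import *
show((.4933,.1826,.125))
"
```

```text
13.1 p [0.4934 0.1826 0.1267] w 0.0234 F [ 0.12  0.06 -2.8 ] T [0.04 0.08 0.01]
jaw -40.07 xaxis [ 1.e-04  4.e-04 -1.e+00]
turn units [-0.0001  0.      0.0004] shift [-0.0005  0.     -0.0068] j [13.8 27.8 97.7  0.  54.5 53.8]
```

Request:
{"fn": "play_rows", "kwargs": {
  "motion": [0, 0, 0, 0, 0, -0.006, 1, 0, 0, 0, 0, 0, 0, 1, 0, 0, 0, 0, 0, 0, 1]
}}

```text
clock: 13.4
eef_pos: [0.4935, 0.1826, 0.1252]
tcp_rot: [171.6, 90.0, 41.5]
wrist_force: [-0.0, -0.0, -2.7]
gripper_width: 0.0231
```

Request:
{"fn": "play_rows", "kwargs": {
  "motion": [0, 0, 0, 0, 0, -0.004, 1, 0, 0, 0, 0, 0, 0, 1, 0, 0, 0, 0, 0, 0, 1]
}}

```text
clock: 13.7
eef_pos: [0.4935, 0.1826, 0.1242]
tcp_rot: [173.1, 90.0, 43.0]
wrist_force: [-0.2, -0.1, -2.9]
gripper_width: 0.0233
```

Request:
{"fn": "play_rows", "kwargs": {
  "motion": [0, 0, 0, 0, 0, -0.004, 1, 0, 0, 0, 0, 0, 0, 1, 0, 0, 0, 0, 0, 0, 1]
}}

```text
clock: 14.0
eef_pos: [0.4937, 0.1827, 0.1234]
tcp_rot: [162.5, 89.9, 32.5]
wrist_force: [-1.4, 0.2, -0.4]
gripper_width: 0.023
```

Request:
{"fn": "play_rows", "kwargs": {
  "motion": [0, 0, 0, 0, 0, -0.002, 1, 0, 0, 0, 0, 0, 0, 1]
}}

```text
clock: 14.2
eef_pos: [0.4938, 0.1828, 0.123]
tcp_rot: [161.0, 89.9, 30.9]
wrist_force: [-0.5, 0.4, 1.7]
gripper_width: 0.0232
```

```bash
python3 -c "
from st import *
s,f=grab('wrist','w8.png')
show((.4933,.1826,.121))
cv2.imwrite('pics/w8c.png',cv2.resize(f['frame'][150:270,250:390,::-1],None,fx=5,fy=5,interpolation=cv2.INTER_CUBIC))
"
```

```text
14.25 p [0.4938 0.1828 0.123 ] w 0.0231 F [-0.23 -0.32  0.59] T [-0.    0.23  0.05]
jaw -40.07 xaxis [ 1.3e-03  8.0e-04 -1.0e+00]
turn units [-0.0002  0.0004  0.0004] shift [-0.002  -0.0007 -0.0081] j [13.8 28.1 97.9  0.  53.9 53.8]
```

View pics/w8c.png

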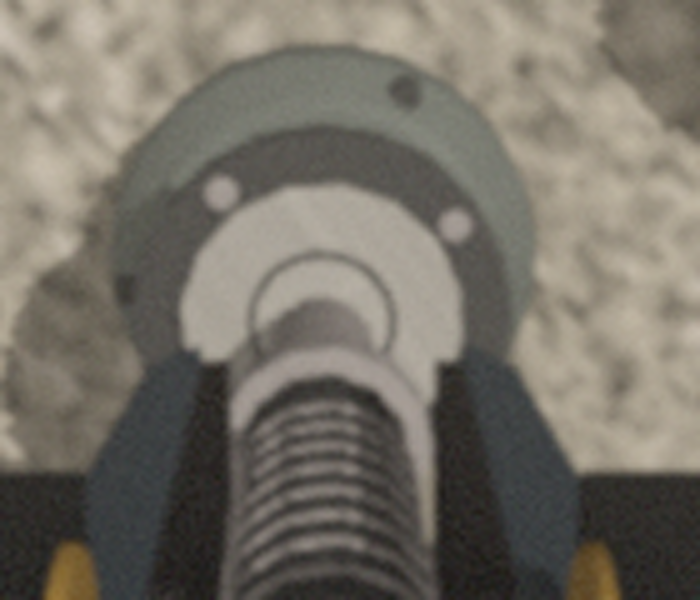

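```bash
python3 -c "
from st import *
s,f=grab('wrist'); c=cam('wrist',s,f)
im=cv2.resize(f['frame'][150:270,250:390,::-1],None,fx=5,fy=5,interpolation=cv2.INTER_CUBIC)
def circ(x,y,z,r,col):
  for t in np.linspace(0,2*np.pi,90):
    u=(proj(c,(x+r*np.cos(t),y+r*np.sin(t),z))-[250,150])*5+2; cv2.circle(im,tuple(u.astype(int).tolist()),1,col,-1)
circ(.4933,.1826,.0444,.011,(0,0,255)); circ(.4933,.1826,.0444,.022,(0,0,255))
p=s['eef_pos'];circ(p[0],p[1],.0444,.007,(0,255,0));circ(p[0],p[1],.0444+.046,.014,(255,0,0))
cv2.imwrite('pics/w9.png',im); print(s['wrist_force'])
"
```

```text
[-0.23113249 -0.32235415  0.5858557 ]
```

View pics/w9.png

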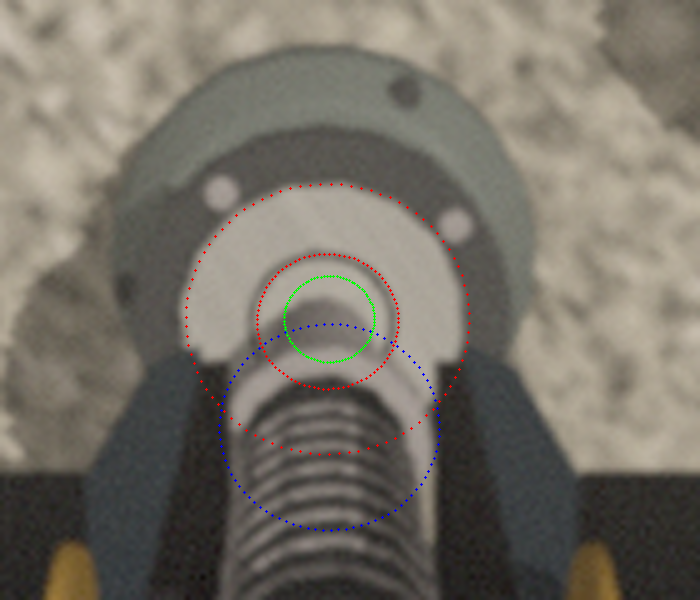

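Red is the modelled ring and matches the picture. The die (edge at row ~297, model 276) sits about 3 mm off centre towards the image bottom, because the punch is offset in the grip. I'll lift off, shift about 3 mm along (+0.64,+0.77), and set it down again centred.

Request:
{"fn": "play_rows", "kwargs": {
  "motion": [0, 0, 0, 0, 0, 0.014, 1, 0, 0, 0, 0, 0, 0.006, 1, 0, 0, 0, 0.007, 0.009, 0, 1, 0, 0, 0, 0, 0, 0, 1, 0, 0, 0, 0, 0, 0, 1]
}}

```text
clock: 14.8
eef_pos: [0.4956, 0.1851, 0.1282]
tcp_rot: [160.1, 89.9, 30.0]
wrist_force: [0.0, -0.4, -2.9]
gripper_width: 0.023
```

```bash
cat > ov.py <<'E'
from st import *
import sys
show((.4955,.1849,.1246))
s,f=grab('wrist'); c=cam('wrist',s,f)
im=cv2.resize(f['frame'][150:270,250:390,::-1],None,fx=5,fy=5,interpolation=cv2.INTER_CUBIC)
def circ(x,y,z,r,col):
  for t in np.linspace(0,2*np.pi,90):
    u=(proj(c,(x+r*np.cos(t),y+r*np.sin(t),z))-[250,150])*5+2; cv2.circle(im,tuple(u.astype(int).tolist()),1,col,-1)
circ(.4928,.1833,.0444,.011,(0,0,255))
p=s['eef_pos']; n=np.array([.643,.766]); q=p[:2]-.003*n+np.array([-.0007,.0006])
circ(q[0],q[1],p[2]-.079,.007,(0,255,0));circ(q[0],q[1],p[2]-.033,.014,(255,0,0))
cv2.imwrite('pics/'+sys.argv[1],im)
E
python3 ov.py w10.png
```

```text
14.8 p [0.4956 0.1851 0.1282] w 0.023 F [ 0.02 -0.43 -2.85] T [-0.05  0.04  0.02]
jaw -40.06 xaxis [ 8.e-04  5.e-04 -1.e+00]
turn units [-0.0002  0.0003  0.0004] shift [-0.0003 -0.0009 -0.0143] j [14.  27.8 97.3  0.  54.8 54.1]
```

View pics/w10.png

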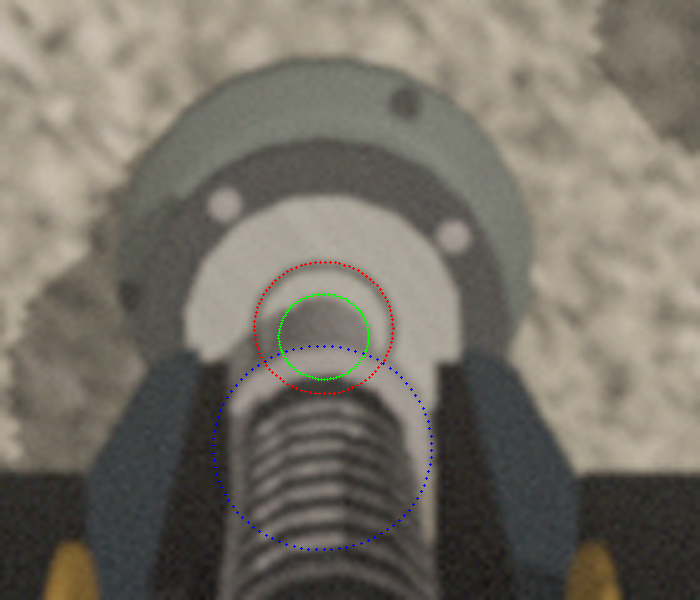

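Request:
{"fn": "play_rows", "kwargs": {
  "motion": [0, 0, 0, 0, -0.001, -0.008, 1, 0, 0, 0, 0, 0, -0.006, 1, 0, 0, 0, 0, 0, -0.002, 1, 0, 0, 0, 0, 0, 0, 1, 0, 0, 0, 0, 0, 0, 1]
}}

```text
clock: 15.35
eef_pos: [0.4955, 0.1848, 0.1236]
tcp_rot: [169.9, 90.0, 39.8]
wrist_force: [-0.3, -0.5, -0.9]
gripper_width: 0.023
```

```bash
python3 ov.py w11.png
```

```text
15.35 p [0.4955 0.1848 0.1236] w 0.023 F [-0.28 -0.52 -0.94] T [0.05 0.09 0.05]
jaw -40.07 xaxis [ 6.e-04  5.e-04 -1.e+00]
turn units [-0.0002  0.0002  0.0004] shift [0.     0.0004 0.0039] j [14.  28.2 97.5  0.  54.2 54. ]
```

View pics/w11.png

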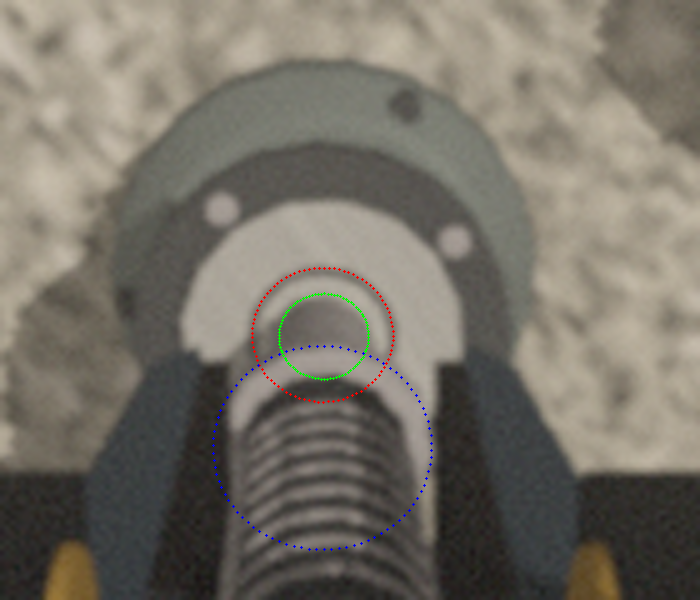

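The die is concentric with the ring and touching lightly. Now I'll press in small steps.

Request:
{"fn": "play_rows", "kwargs": {
  "motion": [0, 0, 0, 0, 0, -0.002, 1, 0, 0, 0, 0, 0, -0.002, 1, 0, 0, 0, 0, 0, -0.002, 1, 0, 0, 0, 0, 0, 0, 1]
}}

```text
clock: 15.8
eef_pos: [0.4958, 0.185, 0.1226]
tcp_rot: [160.0, 89.9, 29.9]
wrist_force: [-1.9, -0.3, 3.7]
gripper_width: 0.0233
```

```bash
python3 -c "
from st import *
show((.4955,.1848,.1215))"
```

```text
15.8 p [0.4958 0.185  0.1226] w 0.0233 F [-1.92 -0.31  3.75] T [0.05 0.32 0.01]
jaw -40.07 xaxis [ 1.5e-03  8.0e-04 -1.0e+00]
turn units [-0.0003  0.0005  0.0004] shift [-0.0011 -0.0007 -0.0044] j [14.  28.3 97.6  0.  54.  54. ]
```

Request:
{"fn": "play_rows", "kwargs": {
  "motion": [0, 0, 0, -0.0003, 0, -0.002, 1, 0, 0, 0, -0.0003, 0, -0.002, 1, 0, 0, 0, 0, 0, -0.001, 1, 0, 0, 0, 0, 0, 0, 1]
}}

```text
clock: 16.2
eef_pos: [0.496, 0.1852, 0.1219]
tcp_rot: [155.1, 89.8, 25.0]
wrist_force: [-2.2, 0.4, 5.8]
gripper_width: 0.0233
```

```bash
python3 -c "
from st import *
show((.4955,.1848,.1215))"
```

```text
16.2 p [0.496  0.1852 0.1219] w 0.0233 F [-2.16  0.4   5.84] T [ 0.04  0.41 -0.01]
jaw -40.07 xaxis [ 0.0027  0.0013 -1.    ]
turn units [-0.0004  0.0009  0.0004] shift [-0.002  -0.0014 -0.0018] j [14.  28.3 97.6  0.  53.8 54. ]
```

Request:
{"fn": "play_rows", "kwargs": {
  "motion": [-0.0002, 0.0004, 0, 0, 0, -0.002, 1, -0.0002, 0.0004, 0, 0, 0, -0.002, 1, 0, 0.0001, 0, 0, 0, -0.001, 1]
}}

```text
clock: 16.5
eef_pos: [0.4964, 0.1854, 0.1214]
tcp_rot: [152.8, 89.9, 22.8]
wrist_force: [-2.0, -0.0, 9.2]
gripper_width: 0.0233
```

```bash
python3 -c "
from st import *
show((.4955,.1848,.1215))
for i in range(3):
  arm.grab_frame('wrist'); s=arm.get_state(); print(s['clock'],s['wrist_force'].round(2),s['eef_pos'].round(4))"
```

```text
16.5 p [0.4964 0.1854 0.1214] w 0.0233 F [-2.01 -0.04  9.2 ] T [ 0.04  0.56 -0.08]
jaw -40.07 xaxis [ 1.e-03  4.e-04 -1.e+00]
turn units [-0.0001  0.0003  0.0004] shift [-0.0034 -0.0022  0.0003] j [14.  28.5 97.5  0.  54.  54.1]
16.55 [-1.75  0.02  7.98] [0.4963 0.1853 0.1214]
16.6 [-2.64 -0.12  7.98] [0.4964 0.1853 0.1214]
16.65 [-1.92  0.18  7.41] [0.4963 0.1853 0.1214]
```

Request:
{"fn": "play_rows", "kwargs": {
  "motion": [0, 0.0001, 0, -0.0006, -0.0003, -0.003, 1]
}}

```text
clock: 16.75
eef_pos: [0.4964, 0.1854, 0.121]
tcp_rot: [157.3, 89.9, 27.3]
wrist_force: [-2.4, 0.5, 9.5]
gripper_width: 0.023
```

```bash
python3 -c "
from st import *
show((.4955,.1848,.1215))
for i in range(4):
  arm.grab_frame('wrist'); s=arm.get_state(); print(s['clock'],s['wrist_force'].round(2),s['eef_pos'].round(5))"
```

```text
16.75 p [0.4964 0.1854 0.121 ] w 0.023 F [-2.35  0.51  9.54] T [ 0.08  0.64 -0.02]
jaw -40.07 xaxis [ 1.3e-03  7.0e-04 -1.0e+00]
turn units [-0.0002  0.0004  0.0004] shift [-0.0036 -0.0023  0.0018] j [14.  28.5 97.6  0.  53.9 54.1]
16.8 [-1.52 -0.57 10.17] [0.4964  0.18537 0.12097]
16.85 [-2.01  0.98  9.41] [0.4964  0.18537 0.12102]
16.9 [-2.61 -0.02 10.26] [0.4964  0.18535 0.12104]
16.95 [-2.42  0.3   9.83] [0.49639 0.18537 0.12105]
```

About 12.6 N and steady. I'll hold for well over a second.

```bash
python3 -c "
from st import *
F=[];P=[]
for i in range(26):
  f=arm.grab_frame('wrist'); s=arm.get_state(); F.append(s['wrist_force']);P.append(s['eef_pos'])
F=np.array(F);P=np.array(P);print(F[:,2].round(1)+2.8,P[0],P[-1],s['clock'])
im=f['frame'][:,:,::-1];cv2.imwrite('pics/w12.png',cv2.resize(im[150:270,250:390],None,fx=5,fy=5,interpolation=cv2.INTER_CUBIC))"
```

```text
[12.9 12.4 12.6 12.6 13.1 13.  12.6 12.3 12.2 11.9 13.1 13.4 12.1 12.8
 12.8 12.6 12.9 12.3 13.  12.9 12.4 13.6 12.3 11.3 13.3 12.8] [0.49639884 0.18536165 0.12104606] [0.49638208 0.18535761 0.12104855] 18.25
```

View pics/w12.png

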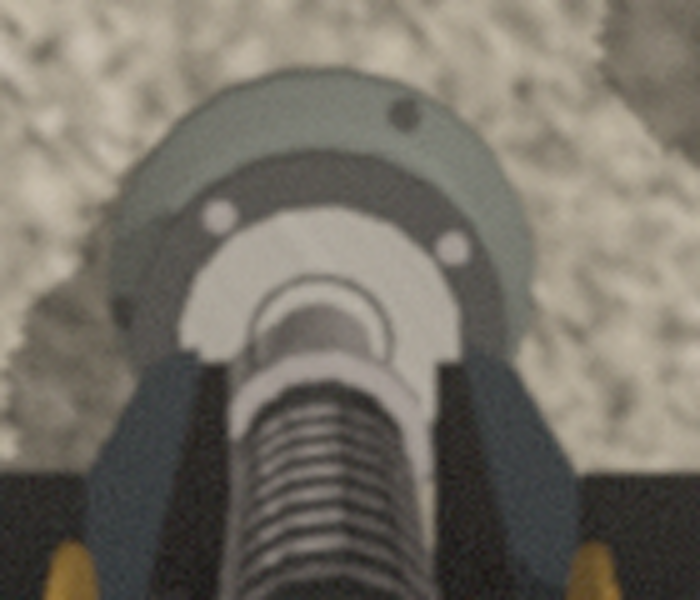

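Request:
{"fn": "play_rows", "kwargs": {
  "motion": [0, 0, 0, 0, 0, 0.02, 1, 0, 0, 0, 0, 0, 0.03, 1, 0, 0, 0, 0, 0, 0.05, 1, 0, 0, 0, 0, 0, 0.07, 1, 0, 0, 0, 0, 0, 0.08, 1, 0, 0, 0, 0, 0, 0.06, 1, 0, 0, 0, 0, 0, 0.02, 1, 0, 0, 0, 0, 0, 0, 1]
}}

```text
clock: 19.05
eef_pos: [0.4951, 0.1848, 0.207]
tcp_rot: [-34.3, 89.9, -164.4]
wrist_force: [0.2, -0.3, -2.0]
gripper_width: 0.0232
```

```bash
python3 -c "
from st import *
show((.4373,-.2002,.21))
s,f=grab('wrist','w13.png')"
```

```text
19.05 p [0.4951 0.1848 0.207 ] w 0.0232 F [ 0.19 -0.32 -2.01] T [ 0.03  0.01 -0.01]
jaw -40.07 xaxis [-1.2e-03 -3.0e-04 -1.0e+00]
turn units [ 0.0001 -0.0004  0.0004] shift [-0.2312 -1.54    0.012 ] j [14.  21.9 92.2 -0.  66.  54.1]
```

View pics/w13.png

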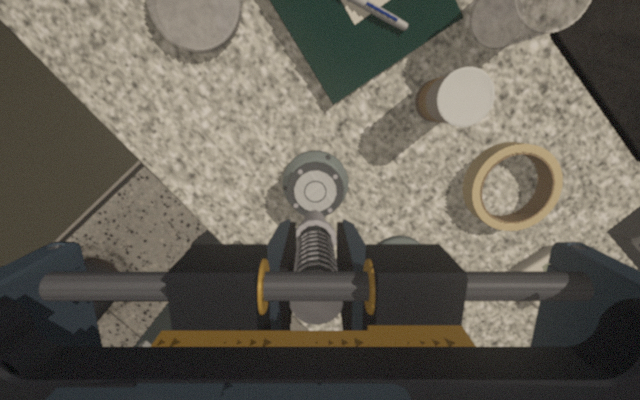

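```bash
python3 -c "
import cv2
im=cv2.imread('pics/w13.png');cv2.imwrite('pics/w13c.png',cv2.resize(im[145:235,270:365],None,fx=6,fy=6,interpolation=cv2.INTER_CUBIC))"
```

```text
(no output)
```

View pics/w13c.png

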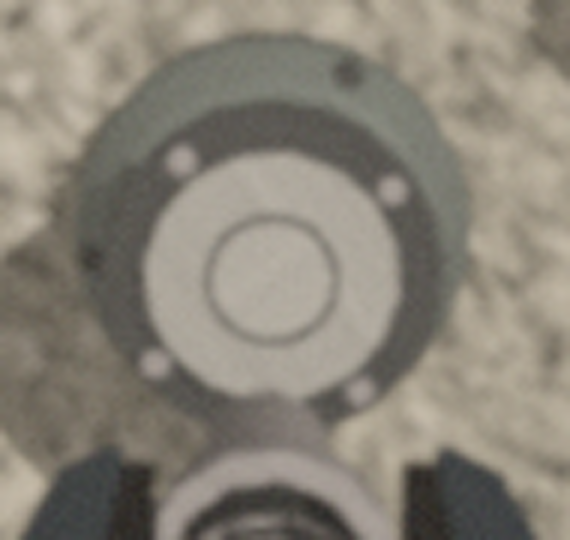

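Request:
{"fn": "play_rows", "kwargs": {
  "motion": [0, 0, 0, -0.015, -0.06, 0.01, 1, 0, 0, 0, -0.018, -0.12, 0.01, 1, 0, 0, 0, -0.02, -0.14, 0.01, 1, 0, 0, 0, -0.02, -0.14, 0.01, 1, 0, 0, 0, -0.02, -0.14, 0.01, 1, 0, 0, 0, -0.02, -0.14, 0, 1, 0, 0, 0, -0.02, -0.14, 0, 1, 0, 0, 0, -0.02, -0.14, 0, 1, 0, 0, 0, -0.02, -0.12, 0, 1, 0, 0, 0, -0.02, -0.1, 0, 1, 0, 0, 0, 0, 0, 0, 1, 0, 0, 0, 0, 0, 0, 1]
}}

```text
clock: 20.3
eef_pos: [0.4342, -0.1415, 0.2117]
tcp_rot: [-50.8, 89.1, 179.1]
wrist_force: [-1.0, 0.5, -2.9]
gripper_width: 0.0233
```

```bash
python3 -c "
from st import *
show((.4373,-.2002,.21))"
```

```text
20.3 p [ 0.4342 -0.1415  0.2117] w 0.0233 F [-0.98  0.5  -2.87] T [0.03 0.09 0.02]
jaw -40.06 xaxis [-1.560e-02  2.000e-04 -9.999e-01]
turn units [-0.0001 -0.005   0.0003] shift [ 0.0122 -0.235  -0.0067] j [-25.3  16.4 100.5  -0.4  63.9  15. ]
```

Request:
{"fn": "play_rows", "kwargs": {
  "motion": [0, -0.005, 0, 0.004, -0.05, -0.01, 1, 0, 0, 0, 0.004, -0.07, -0.02, 1, 0, 0, 0, 0.004, -0.07, -0.03, 1, 0, 0, 0, 0, -0.04, -0.03, 1, 0, 0, 0, 0, 0, 0, 1, 0, 0, 0, 0, 0, 0, 1]
}}

```text
clock: 20.9
eef_pos: [0.4355, -0.197, 0.1865]
tcp_rot: [-96.1, 89.7, 134.0]
wrist_force: [-0.7, 0.2, -2.4]
gripper_width: 0.0229
```

```bash
python3 -c "
from st import *
show((.4373,-.2002,.14))"
```

```text
20.9 p [ 0.4355 -0.197   0.1865] w 0.0229 F [-0.67  0.24 -2.43] T [-0.01  0.05  0.08]
jaw -39.86 xaxis [-0.0031  0.0032 -1.    ]
turn units [-0.001  -0.001  -0.0008] shift [ 0.0074 -0.013  -0.1861] j [-3.150e+01  1.970e+01  1.002e+02  1.000e-01  6.040e+01  8.300e+00]
```

Wrist tilt is under 0.3°. I'll straighten it, lower to just above the stand and look there.

Request:
{"fn": "play_rows", "kwargs": {
  "motion": [-0.001, -0.001, -0.0008, 0.0074, -0.013, -0.03, 1, 0, 0, 0, 0, 0, -0.05, 1, 0, 0, 0, 0, 0, -0.05, 1, 0, 0, 0, 0, 0, -0.02, 1, 0, 0, 0, 0, 0, 0, 1, 0, 0, 0, 0, 0, 0, 1]
}}

```text
clock: 21.5
eef_pos: [0.4382, -0.1978, 0.1478]
tcp_rot: [105.7, 89.9, -24.1]
wrist_force: [0.5, -0.5, -2.7]
gripper_width: 0.0233
```

```bash
python3 -c "
from st import *
show((.4373,-.2002,.135))
s,f=grab('wrist','w14.png')
im=f['frame'][:,:,::-1]
cv2.imwrite('pics/w14c.png',cv2.resize(im[150:290,240:400],None,fx=4,fy=4,interpolation=cv2.INTER_CUBIC))
s,f=grab('scene','c14.png'); s,f=grab('side','s14.png')
a=cv2.imread('pics/s14.png')[150:280,230:360];b=cv2.imread('pics/c14.png')[190:320,300:430]
cv2.imwrite('pics/sc14.png',cv2.resize(np.hstack([a,b]),None,fx=3,fy=3,interpolation=cv2.INTER_CUBIC))
"
```

```text
21.5 p [ 0.4382 -0.1978  0.1478] w 0.0233 F [ 0.53 -0.53 -2.66] T [0.01 0.11 0.01]
jaw -39.86 xaxis [ 1.9e-03 -8.0e-04 -1.0e+00]
turn units [ 0.0003  0.0006 -0.0008] shift [-0.0035 -0.0097 -0.051 ] j [-31.4  22.9 102.7   0.   54.2   8.4]
```

View pics/w14c.png

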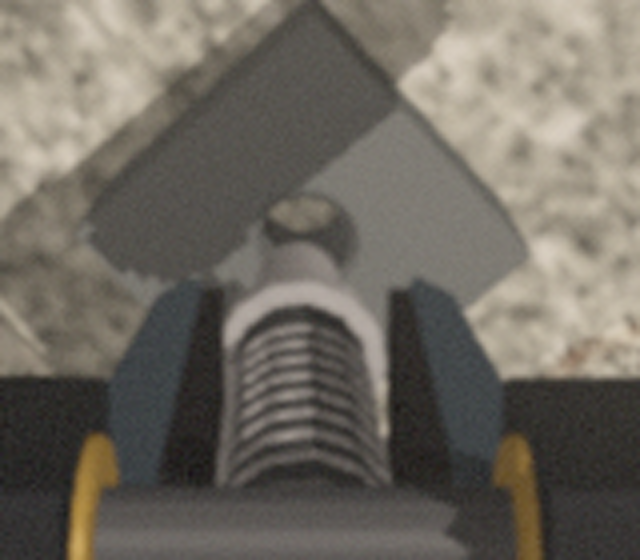

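View pics/sc14.png

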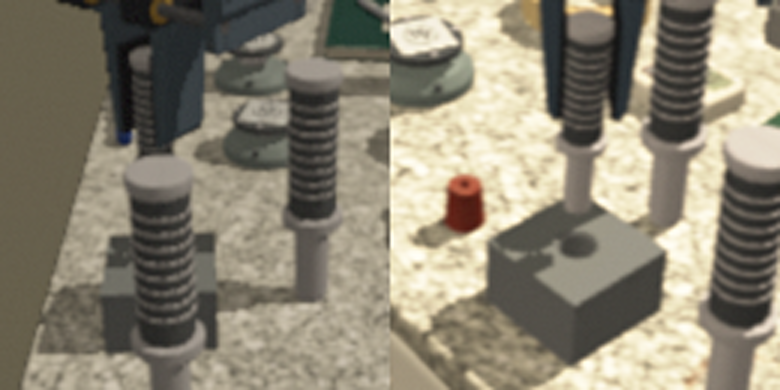

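Request:
{"fn": "play_rows", "kwargs": {
  "motion": [0.0003, 0.0006, -0.0008, -0.0035, -0.0095, -0.02, 1, 0, 0, 0, 0, 0, -0.03, 1, 0, 0, 0, 0, 0, -0.01, 1, 0, 0, 0, 0, 0, 0, 1, 0, 0, 0, 0, 0, 0, 1]
}}

```text
clock: 22.15
eef_pos: [0.4375, -0.2009, 0.1321]
tcp_rot: [99.7, 89.9, -30.3]
wrist_force: [0.3, -0.1, -2.4]
gripper_width: 0.0228
```

```bash
cat > ov2.py <<'E'
from st import *
import sys
show((.4373,-.2002,.083))
s,f=grab('wrist'); c=cam('wrist',s,f)
im=cv2.resize(f['frame'][150:270,250:390,::-1],None,fx=5,fy=5,interpolation=cv2.INTER_CUBIC)
raw=im.copy()
def circ(x,y,z,r,col):
  for t in np.linspace(0,2*np.pi,90):
    u=(proj(c,(x+r*np.cos(t),y+r*np.sin(t),z))-[250,150])*5+2; cv2.circle(im,tuple(u.astype(int).tolist()),1,col,-1)
p=s['eef_pos']; n=np.array([.643,.766]); q=p[:2]-.003*n+np.array([-.0007,.0006])
h=np.array([.4373,-.2002])-.003*n+np.array([-.0007,.0006])
circ(h[0],h[1],.044,.012,(0,0,255))
circ(q[0],q[1],p[2]-.079,.007,(0,255,0));circ(q[0],q[1],p[2]-.033,.014,(255,0,0))
cv2.imwrite('pics/'+sys.argv[1],im);cv2.imwrite('pics/raw_'+sys.argv[1],raw)
E
python3 ov2.py w15.png
```

```text
22.15 p [ 0.4375 -0.2009  0.1321] w 0.0228 F [ 0.26 -0.07 -2.44] T [-0.06  0.07  0.05]
jaw -40.05 xaxis [ 1.3e-03 -7.0e-04 -1.0e+00]
turn units [0.0002 0.0004 0.0003] shift [-0.0009  0.0029 -0.1965] j [-31.8  24.4 103.5   0.   52.    8.3]
```

View pics/w15.png

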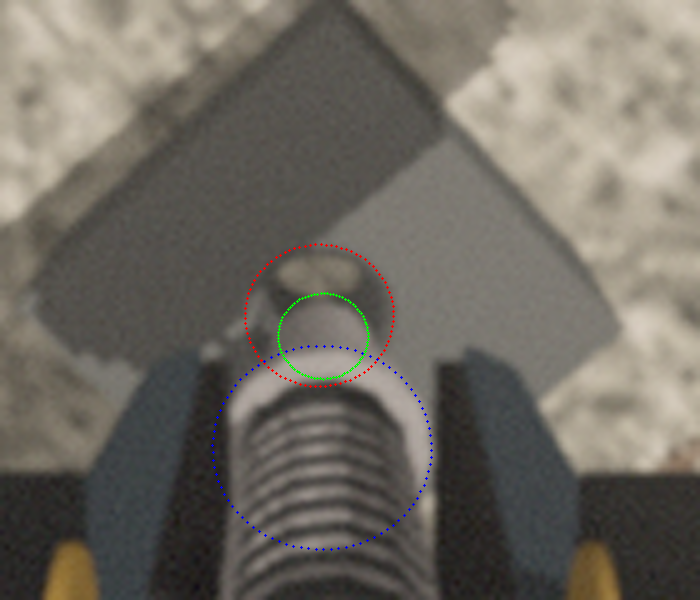

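View pics/raw_w15.png

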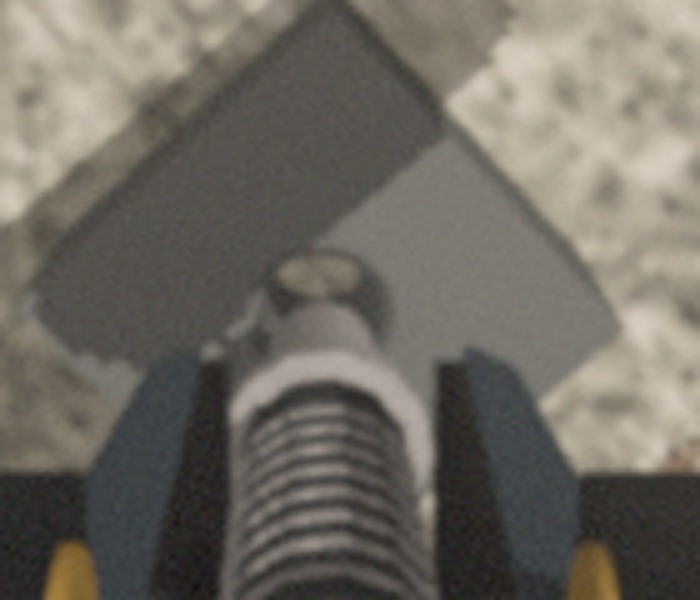

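The hole's chamfered rim in the picture (cols 250–392, top row 248) matches the recorded seat pose. Inserting slowly.

Request:
{"fn": "play_rows", "kwargs": {
  "motion": [0.0002, 0.0004, 0, -0.0009, 0.0029, -0.016, 1, 0, 0, 0, 0, 0, -0.02, 1, 0, 0, 0, 0, 0, -0.02, 1, 0, 0, 0, 0, 0, -0.01, 1, 0, 0, 0, 0, 0, 0, 1]
}}

```text
clock: 22.7
eef_pos: [0.4374, -0.2001, 0.1143]
tcp_rot: [80.3, 90.0, -49.7]
wrist_force: [-0.3, -0.4, -2.5]
gripper_width: 0.0229
```

```bash
python3 -c "
from st import *
show((.4373,-.2002,.083))"
```

```text
22.7 p [ 0.4374 -0.2001  0.1143] w 0.0229 F [-0.35 -0.42 -2.54] T [0.02 0.02 0.02]
jaw -40.05 xaxis [ 2.e-04 -2.e-04 -1.e+00]
turn units [0.0001 0.0001 0.0003] shift [-0.0004 -0.0005 -0.1251] j [-31.7  26.1 104.6  -0.   49.4   8.4]
```

Die at 35 mm, inside the hole (top at 44 mm), with no contact force. Continuing down.

Request:
{"fn": "play_rows", "kwargs": {
  "motion": [0, 0, 0, 0, 0, -0.02, 1, 0, 0, 0, 0, 0, -0.024, 1, 0, 0, 0, 0, 0, -0.024, 1, 0, 0, 0, 0, 0, -0.02, 1, 0, 0, 0, 0, 0, -0.008, 1, 0, 0, 0, 0, 0, 0, 1, 0, 0, 0, 0, 0, 0, 1]
}}

```text
clock: 23.4
eef_pos: [0.4374, -0.2001, 0.0878]
tcp_rot: [-57.0, 90.0, 172.9]
wrist_force: [0.5, -0.1, -2.5]
gripper_width: 0.0229
```

```bash
python3 -c "
from st import *
show((.4373,-.2002,.083))"
```

```text
23.4 p [ 0.4374 -0.2001  0.0878] w 0.0229 F [ 0.49 -0.07 -2.45] T [ 0.04  0.07 -0.  ]
jaw -40.04 xaxis [-2.e-04  0.e+00 -1.e+00]
turn units [-0.     -0.0001  0.0002] shift [-0.0003 -0.0006 -0.0193] j [-31.7  28.7 105.9  -0.   45.4   8.4]
```

Request:
{"fn": "play_rows", "kwargs": {
  "motion": [0, 0, 0, 0, 0, -0.007, 1, 0, 0, 0, 0, 0, -0.006, 1, 0, 0, 0, 0, 0, -0.002, 1, 0, 0, 0, 0, 0, 0, 1]
}}

```text
clock: 23.8
eef_pos: [0.4376, -0.2002, 0.0842]
tcp_rot: [92.5, 90.0, -37.5]
wrist_force: [-0.5, 0.1, -2.6]
gripper_width: 0.0226
```

Request:
{"fn": "play_rows", "kwargs": {
  "motion": [0, 0, 0, 0, 0, -0.003, 1, 0, 0, 0, 0, 0, 0, 1]
}}

```text
clock: 24.0
eef_pos: [0.4377, -0.2003, 0.0835]
tcp_rot: [93.5, 89.9, -36.6]
wrist_force: [0.0, 0.3, -1.8]
gripper_width: 0.0232
```

Request:
{"fn": "play_rows", "kwargs": {
  "motion": [0, 0, 0, 0, 0, -0.002, 1, 0, 0, 0, 0, 0, 0, 1]
}}

```text
clock: 24.2
eef_pos: [0.4378, -0.2003, 0.0831]
tcp_rot: [94.7, 89.9, -35.4]
wrist_force: [-0.1, 1.0, -1.4]
gripper_width: 0.0231
```

Request:
{"fn": "play_rows", "kwargs": {
  "motion": [0, 0, 0, 0, 0, -0.002, 1, 0, 0, 0, 0, 0, -0.001, 1, 0, 0, 0, 0, 0, 0, 1]
}}

```text
clock: 24.5
eef_pos: [0.4378, -0.2004, 0.0831]
tcp_rot: [92.6, 89.9, -37.5]
wrist_force: [-0.4, -0.5, -2.7]
gripper_width: 0.0231
```

```bash
python3 -c "
from st import *
show((.4373,-.2002,.083))
s,f=grab('scene','c16.png'); s,f=grab('side','s16.png')
a=cv2.imread('pics/s16.png')[150:280,230:360];b=cv2.imread('pics/c16.png')[190:320,300:430]
cv2.imwrite('pics/sc16.png',cv2.resize(np.hstack([a,b]),None,fx=3,fy=3,interpolation=cv2.INTER_CUBIC))
"
```

```text
24.5 p [ 0.4378 -0.2004  0.0831] w 0.0231 F [-0.37 -0.48 -2.72] T [ 0.03  0.17 -0.02]
jaw -40.04 xaxis [ 0.0015 -0.0012 -1.    ]
turn units [0.0004 0.0005 0.0002] shift [-0.002   0.0007 -0.0003] j [-31.7  29.1 106.2  -0.   44.6   8.4]
```

View pics/sc16.png

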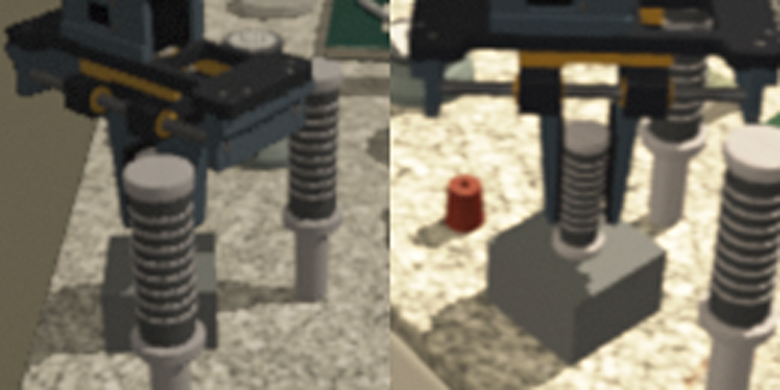

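Request:
{"fn": "play_rows", "kwargs": {
  "motion": [0, 0.0005, 0, -0.001, 0, -0.003, 1, 0, 0, 0, 0, 0, -0.003, 1]
}}

```text
clock: 24.8
eef_pos: [0.4379, -0.2006, 0.0827]
tcp_rot: [68.0, 89.9, -62.0]
wrist_force: [-6.7, 4.0, 29.0]
gripper_width: 0.0228
```

```bash
python3 -c "
from st import *
show((.4373,-.2002,.083))
for i in range(3):
  arm.grab_frame('wrist'); s=arm.get_state(); print(s['wrist_force'].round(2),s['eef_pos'].round(5))"
```

```text
24.8 p [ 0.4379 -0.2006  0.0827] w 0.0228 F [-6.67  3.97 29.04] T [0.68 1.24 0.02]
jaw -40.04 xaxis [ 0.001  -0.0018 -1.    ]
turn units [0.0006 0.0003 0.0002] shift [-0.0024  0.0014  0.0013] j [-3.170e+01  2.920e+01  1.062e+02 -1.000e-01  4.460e+01  8.400e+00]
[-5.05  2.34 23.57] [ 0.43787 -0.20054  0.0827 ]
[-4.46  2.9  23.23] [ 0.43789 -0.20056  0.08274]
[-4.94  3.59 22.1 ] [ 0.43788 -0.20055  0.08272]
```

The collar is hard on the block (stiff contact at TCP 0.0827, so the die is 4 mm above the worktop). I'll relieve the load, then open gently.

Request:
{"fn": "play_rows", "kwargs": {
  "motion": [0, 0, 0, 0, 0, 0.001, 1, 0, 0, 0, 0, 0, 0, 1, 0, 0, 0, 0, 0, 0, 1],
  "newtons": 15
}}

```text
clock: 25.25
eef_pos: [0.4382, -0.2007, 0.0831]
tcp_rot: [77.6, 89.8, -52.4]
wrist_force: [-0.1, -0.3, -2.7]
gripper_width: 0.024
```

Request:
{"fn": "play_rows", "kwargs": {
  "motion": [0, 0, 0, 0, 0, 0, 0.4, 0, 0, 0, 0, 0, 0, 0.3, 0, 0, 0, 0, 0, 0, 0.1, 0, 0, 0, 0, 0, 0, -0.2, 0, 0, 0, 0, 0, 0, -0.6, 0, 0, 0, 0, 0, 0, -1, 0, 0, 0, 0, 0, 0, -1, 0, 0, 0, 0, 0, 0, -1]
}}

```text
clock: 26.05
eef_pos: [0.4383, -0.2008, 0.0829]
tcp_rot: [77.8, 89.8, -52.2]
wrist_force: [0.5, 0.2, -0.8]
gripper_width: 0.077
```

```bash
python3 -c "
from st import *
show((.4373,-.2002,.083))"
```

```text
26.05 p [ 0.4383 -0.2008  0.0829] w 0.077 F [ 0.47  0.23 -0.83] T [-0.01  0.03 -0.06]
jaw -40.04 xaxis [ 0.0018 -0.0023 -1.    ]
turn units [0.0007 0.0006 0.0002] shift [-0.0041  0.0025  0.0003] j [-3.170e+01  2.920e+01  1.061e+02 -1.000e-01  4.460e+01  8.400e+00]
```

Released, and the tool weight is gone from the wrist reading. Retreating straight up.

Request:
{"fn": "play_rows", "kwargs": {
  "motion": [0, 0, 0, 0, 0, 0, -1, 0, 0, 0, 0, 0, 0.03, -1, 0, 0, 0, 0, 0, 0.06, -1, 0, 0, 0, 0, 0, 0.08, -1, 0, 0, 0, 0, 0, 0.08, -1, 0, 0, 0, 0, 0, 0.08, -1, 0, 0, 0, 0, 0, 0.08, -1, 0, 0, 0, 0, 0, 0.08, -1, 0, 0, 0, 0, 0, 0.06, -1, 0, 0, 0, 0, 0, 0.03, -1, 0, 0, 0, 0, 0, 0, -1, 0, 0, 0, 0, 0, 0, -1]
}}

```text
clock: 27.25
eef_pos: [0.4368, -0.1999, 0.2377]
tcp_rot: [80.1, 89.8, -49.9]
wrist_force: [0.0, -0.5, -0.6]
gripper_width: 0.0912
```

```bash
python3 -c "
from st import *
show((.4373,-.2002,.083))
s,f=grab('scene','c17.png'); c=cam('scene',s,f); print(proj(c,(.435,-.202,.119)),proj(c,(.435,-.202,.05)))
s,f=grab('side','s17.png'); s,f=grab('wrist','w17.png')
a=cv2.imread('pics/c0.png') if 0 else cv2.imread('pics/scene0.png')[190:320,300:430];b=cv2.imread('pics/c17.png')[190:320,300:430]
cv2.imwrite('pics/sc17.png',cv2.resize(np.hstack([a,b]),None,fx=3,fy=3,interpolation=cv2.INTER_CUBIC))
"
```

```text
27.25 p [ 0.4368 -0.1999  0.2377] w 0.0912 F [ 0.04 -0.49 -0.61] T [-0.02  0.06  0.01]
jaw -40.04 xaxis [ 0.0022 -0.0026 -1.    ]
turn units [0.0008 0.0007 0.0002] shift [ 0.0021 -0.0013 -0.6188] j [-31.7  15.9  96.2  -0.1  67.7   8.4]
[363.90154001 233.62787099] [361.88122034 268.32909795]
```

View pics/sc17.png

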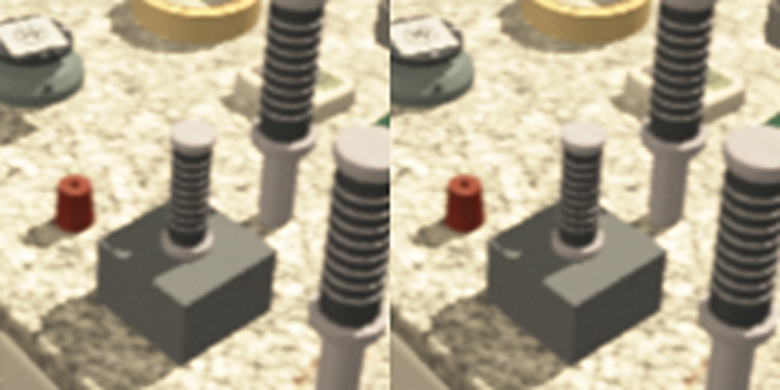

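View pics/c17.png

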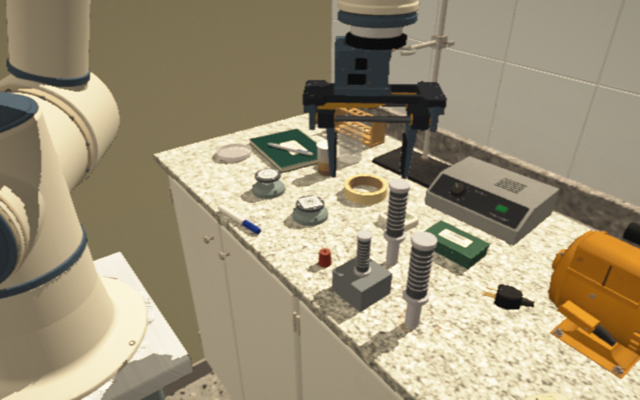

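View pics/w17.png

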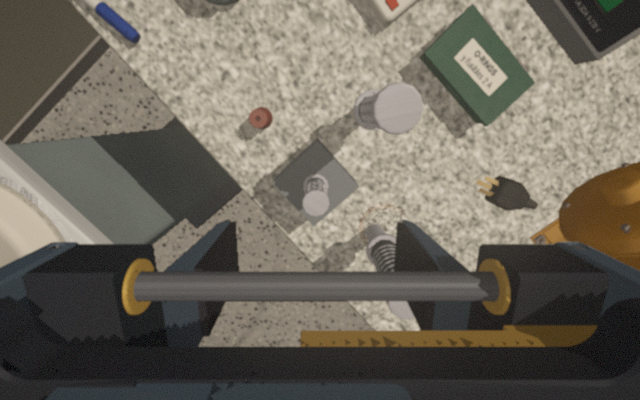

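The punch is seated exactly as in the first picture (head at scene ~(364,235), collar flat on the block). The stopper, tags, marker, timer and look-alikes haven't moved. Handing in.

```bash
python3 -c "
from rig import arm
print(arm.sign_off())"
```

```text
the job is handed in; nothing more can be done
None
```

I stamped the round tag and put the punch back upright and fully seated in its stand. The job was handed in at about 27.4 s of the 61 s allowed.

- **First touch:** The first contact was light (about 3–4 N) and inside the ring, but roughly 3 mm off centre because the punch sat offset in the grip. I lifted it off, shifted it and set it down again. The wrist picture then showed the die centred in the ring.
- **Press:** I held 11.3–13.6 N (about 12.6 N on average) for roughly 1.5 s. During that time the tool moved less than 0.02 mm, and then I lifted straight up. While the force was building, the tool drifted about 1 mm sideways. The picture under load still showed the die well inside the ring.
- **Return:** The collar met the block firmly, with a brief seating push of about 30 N through the punch. I relieved the load before releasing, so nothing was dropped. The final pictures match the first ones: the punch is upright, and the stopper, both tag holders, the marker, the timer and the two larger look-alikes show no movement.
- **Not confirmed:** No mark shows on the round tag in the picture taken after the press. The stamp is therefore judged only from the force, contact and position readings.

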